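Uncover a circuit board and slide it under the scanner

ROBOT

A 6-joint arm with a two-finger parallel gripper is mounted at the origin on the work surface. World frame = base frame: x ahead of the robot, y to its left, z up, the work surface at z = 0. Lengths are in m, angles in rad, forces in N, time in s.
With the tool pointing down it reaches from about 0.2 to 0.875 m from the base axis. Payload 3.4 kg.
Tool frame: the origin (TCP) lies at the very end of the fingers, on their centre line; the grasp point (between the pads) lies 19 mm behind it; z points along the fingers, y is the line along which they close (so a half turn about z gives the same grasp; the last joint's range is limited). The gripper opens to 94 mm and grips with 3 to 60 N. Pads are 16 mm wide; open, the fingers measure 119 mm over their backs; the gripper's body (75 mm by 177 mm) begins 78 mm behind the grasp point.
Start: joints at [-1.354, 0.276, 1.505, -0, 1.361, -0.121], TCP at [0.191, -0.543, 0.205] pointing down, gripper open.
Joint ranges: [-2.89, 2.89], [-0.75, 2.08], [0.22, 2.7], [-1.18, 4.32], [0.11, 2.71], [-2.7, 2.7]. Speed limits (rad/s): [2.57, 2.57, 3.14, 3.14, 3.14, 3.14].

INTERFACE

Orientations are given as a rotation vector (axis times angle).
In Python, from rig import env gives the robot as it stands. Calls block until the motion is done:
- env.move_ptp(position, orientation): joint-space move of the TCP to a pose.
- env.servo_line(position, frame=None, v=0.15, guard=None): straight line of the TCP; frame=None keeps the orientation; v is the mean speed in m/s. With guard (N) it stops when the force on the tool has changed by that much, and returns True; else False.
- env.movej(angles): joint-space move.
- env.gripper_to(opening, effort=None): opening from 0.0 (shut) to 1.0 (fully open); effort is the grip in N (None keeps the last); returns when the fingers have stopped.
- env.sleep(seconds).
- env.solve_ik(position, orientation): joint angles nearest the present ones, or None.
- env.get_image(name): name is "scene" or "top" or "wrist"; returns a dict with "img" (384x512x3 uint8, blue, green, red), "depth" (384x512 float32, m along the optical axis (not along the pixel's ray), 0 where there is no reading), "K" (3x3 intrinsics, pixels), "extrinsics" (4x4, takes a point from camera to world coordinates). Camera axes: x right, y up, looking along -z (the intrinsics and any distortion apply to the point x, -y, -z); pixel columns grow to the right and rows downward; lengths in m; the calibration is good to about 2 mm. A picture is of the moment at which its call begins.
A pose or a line that the arm cannot do raises env.Unreachable and nothing moves.
- env.finish_job(): hands the job in, once; it reports no verdict.
Trained networks look in the newest picture that a camera, given by its name, has taken for a name from the list of things; names that differ only in an ending like _2 or _b are one class to them, and where a whole thing is asked for, a point or a joint stands for the part that bears it (a point fixed in the world has none). Each returns a list of dicts, best first, with "conf" (0 to 1); they miss things now and then, are a little off and sometimes report something else, mostly with a low value. They report only what shows in the picture. A call takes as long as a camera call. They do not tell look-alikes from the thing itself.
- env.recognise(label, camera): "location" ([x, y, z] in m, in world coordinates, good to about 4 mm: the middle of the surface that is visible of it).
- env.masks_of(label, camera): "mask" (384x512 bool, what is visible of it).
Readings, each from a call of its own:
- env.get_time_s(): time.
- env.get_joint_pos(): joint angles.
- env.get_joint_vel(): joint speeds.
- env.get_joint_torque(): joint torques, N m.
- env.get_tcp_pos(): TCP position.
- env.get_tcp_rot(): TCP orientation.
- env.get_contact_force(): force on the tool from outside, world axes, zero at the start.
- env.get_ft_torque(): the same for the moment, N m.
- env.get_width(): opening from 0.0 (shut) to 1.0 (fully open).
Only numpy, scipy, OpenCV 4.12 (cv2) and the standard library are available. Lean on these libraries where they do the work, as an engineer would, in place of code of your own. Each camera call takes 0.05 s, during which the arm holds its last target. There are 200 camera calls.

TASK

Take the black cover off the circuit board, then the metal shield can that is under it, and set both down gently on the grey mat, upright and side by side. Then slide the board's carrier along the bench, through the low scanner bridge under its head, until its nose rests flat against the end stop on the other side. Do not knock the scanner head, and leave the screwdriver, spool and jar alone.

Things in the scene. Friction and masses are not known exactly. Their poses are not given: they have to be found in the camera images.
- bridge: Fixed scanner bridge: two grey legs, white head across, open tunnel along its x, floor is the bare bench. Origin on the bench below the head's middle; +x is the way in and through (roughly world +y), z up. Legs at x -45 to 45 mm, 68 mm high, inner faces at y = -38 and 38 mm (tunnel 76 mm wide), outer faces +-60 mm. Aluminium lips 14 mm high flare outwards before the legs to x = -68 mm.
- head: The scanner head, a white box 60 x 76 x 46 mm fixed between the legs. Origin at the centre of its underside, 22 mm above the bench (the headroom); its top is 68 mm above the bench. Delicate: more than 10 N on it counts as a knock.
- stop_face (a point): Middle of the face of the end stop, an aluminium bar 16 mm high across the tunnel's far end; in the bridge at (55, 0, 8) mm, axes as the bridge. Low side rails at y = +-38 mm lead up to it.
- carrier: Loose aluminium plate 230 x 70 x 8 mm, about 0.4 kg, flat on the bench before the tunnel, green circuit board on its front part. Origin at the centre of its underside, +x to its nose, z up. Board's top is at z = 10 mm, x = 15 to 105; chip 28 x 28 mm at x = 60 rises to 16 mm. Slides with some 3 to 8 N. Bare, it passes the head with 6 mm to spare; with can or cover on it does not.
- fin (a point): Middle of the upright fin on the carrier's tail, to pinch or push by; in the carrier at (-95, 0, 30) mm, axes as the carrier. The fin is 30 mm long (x), 10 mm thick (y), and rises from 8 to 44 mm above the carrier's underside. It stays outside the tunnel when the carrier is home.
- nose (a point): Middle of the carrier's front edge, in the carrier at (115, 0, 4) mm; axes as the carrier.
- cover: Black plastic cover, an upturned box 64 x 64 x 38 mm, walls 3 mm, open below, about 90 g; on top a round knob of 20 mm diameter from 42 to 62 mm above the rim, on a thin neck. Origin at the centre of its lower rim, z up. It stands loosely on the board over the can, its rim 10 mm above the bench. Lift it straight up at least 35 mm to clear the can.
- can: Steel shield can, an upturned box 44 x 44 mm, 20 mm high, walls 3 mm, open below, no handle, about 50 g. Origin at the centre of its lower rim; z up, sides along x and y. It stands loosely on the board over the chip (rim 10 mm above the bench), hidden below the cover at the start.
- mat: Dark grey mat 260 x 110 mm (x, y), 2 mm thick, fixed on the bench beyond the carrier as seen from the robot. Origin at the centre of its underside; long side along its x.
- screwdriver: Bystander: screwdriver 190 mm long, lying; origin below its middle, x along it.
- spool: Bystander: white spool of 54 mm diameter, 40 mm high, standing; origin at the centre of its underside.
- jar: Bystander: jar of 48 mm diameter, 60 mm high, standing; origin at the centre of its underside.
Mind the look-alikes: they are no part of the job. Of the things that look like the carrier, the larger one is meant. Of the things that look like the cover, the larger one is meant.

How it is judged:
By the outcome, as a careful person would: the job done as asked, in the order asked, and still so for the second after the job is handed in, with the robot touching nothing.
It also fails if it takes over 72 s, if anything falls off the work surface, if the arm or the gripper's body presses on something with over 40 N, if the wrist force passes 120 N, or if a joint passes its speed limit or range.

## Working session

There is one attempt and no reset: what is moved stays moved. The work goes in short steps, each a Python script; the robot and the scene stay as the last script left them, time stands still between calls to the robot, and variables do not carry over. Pictures are saved under pics/ and viewed, on a budget of 10 in all, crops included, one or two more only if the job needs it, and the job is handed in when it is done.

```bash
ls; mkdir -p pics
cat > h.py <<'E'
import numpy as np, cv2
from rig import env
from scipy.spatial.transform import Rotation as R
def pts(d):
    K=d["K"];z=d["depth"];v,u=np.indices(z.shape)
    P=np.stack([(u-K[0,2])/K[0,0]*z,-(v-K[1,2])/K[1,1]*z,-z],-1)
    E=d["extrinsics"];W=P@E[:3,:3].T+E[:3,3];W[z<=0]=np.nan
    return W
def down(yaw):  # tool z down, tool x at yaw
    c,s=np.cos(yaw),np.sin(yaw)
    return R.from_matrix(np.array([[c,s,0],[s,-c,0],[0,0,-1]])).as_rotvec()
E
python3 - <<'E'
from h import *
ims=[]
for c in ("top","scene"):
    d=env.get_image(c);ims.append(d["img"]);np.savez(f"/tmp/{c}.npz",**d)
    for l in ["bridge","head","carrier","fin","nose","cover","can","mat","screwdriver","spool","jar","stop_face"]:
        try: print(c,l,[(np.round(r["location"],3).tolist(),round(r["conf"],2)) for r in env.recognise(l,c)])
        except Exception as e: print(l,e)
    cv2.imwrite(f"pics/{c}.png",cv2.resize(d["img"],(800,600)))
print(env.get_time_s(),env.get_tcp_rot(),d["K"])
E
```

```text
pics
top bridge [([0.485, 0.111, 0.069], 0.86)]
top head [([0.488, 0.108, 0.067], 0.7)]
top carrier [([0.333, -0.212, 0.002], 0.97), ([0.503, -0.16, 0.011], 0.89)]
top fin [([0.332, -0.207, 0.005], 0.96)]
top nose [([0.333, -0.212, 0.006], 0.57), ([0.504, -0.161, 0.006], 0.56)]
top cover [([0.382, -0.061, 0.025], 0.57)]
top can []
top mat [([0.641, -0.017, 0.004], 0.91)]
top screwdriver [([0.427, 0.344, 0.025], 0.69)]
top spool [([0.613, 0.424, 0.043], 0.74)]
top jar [([0.654, 0.317, 0.058], 0.75), ([0.499, -0.162, 0.011], 0.49)]
top stop_face [([0.488, 0.115, 0.07], 0.55)]
scene bridge [([0.51, 0.114, 0.068], 0.94)]
scene head [([0.492, 0.111, 0.065], 0.82), ([0.62, 0.424, 0.038], 0.36)]
scene carrier [([0.343, -0.211, 0.001], 0.97), ([0.512, -0.16, 0.009], 0.6)]
scene fin [([0.338, -0.214, 0.005], 0.85), ([0.508, -0.161, 0.008], 0.65)]
scene nose [([0.346, -0.215, 0.002], 0.71), ([0.506, -0.158, 0.007], 0.58)]
scene cover [([0.522, -0.061, 0.048], 0.85), ([0.392, -0.059, 0.026], 0.82)]
scene can []
scene mat [([0.652, -0.014, 0.004], 0.94)]
scene screwdriver [([0.43, 0.343, 0.025], 0.96)]
scene spool [([0.619, 0.426, 0.038], 0.86)]
scene jar [([0.669, 0.32, 0.056], 0.63)]
scene stop_face [([0.511, 0.11, 0.067], 0.77)]
1.3 [3.09678395e+00 5.28132681e-01 3.00889753e-05] [[371.72284061   0.         252.35660456]
 [  0.         371.72284061 192.11332722]
 [  0.           0.           1.        ]]
```

View pics/top.png

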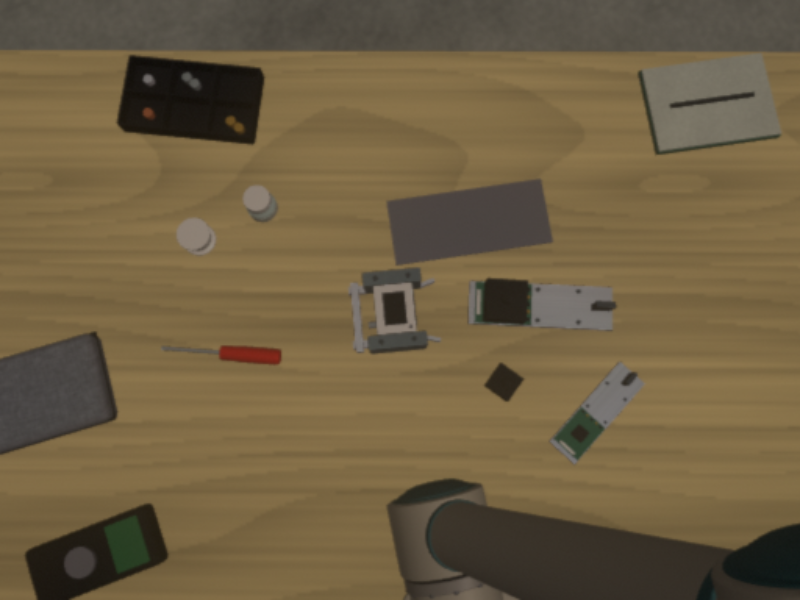

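View pics/scene.png

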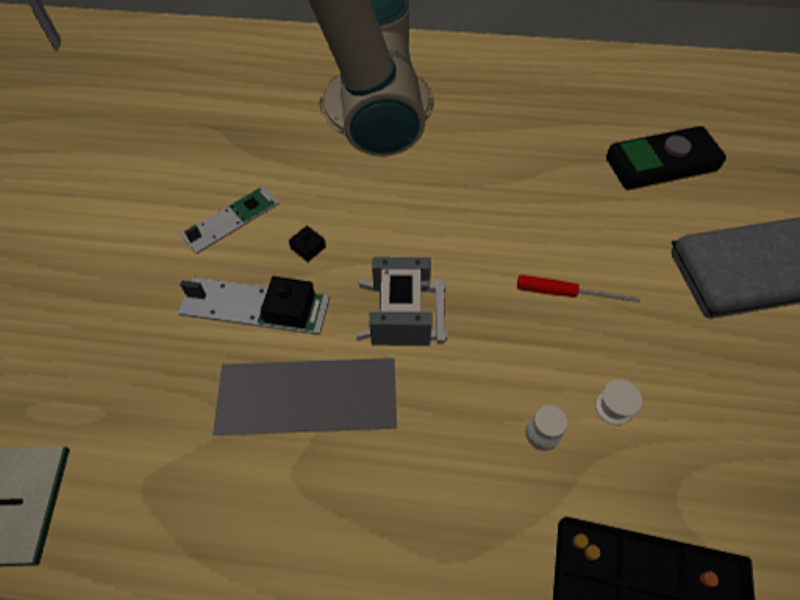

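Candidates in the top picture: carriers at (540,305), the larger with the fin and cover on it, and (597,410), a smaller one without a cover. Covers are at (507,300), larger and standing on the big carrier, and (504,381), smaller and on the bench. I mean to use the first of each pair, and will confirm that in a wrist close-up.

```bash
python3 - <<'E'
from h import *
env.move_ptp([0.42,-0.14,0.36],down(np.pi/2))
d=env.get_image("wrist");np.savez("/tmp/w1.npz",**d)
print(d["extrinsics"].round(3).tolist(),env.get_joint_pos().round(2) if hasattr(env.get_joint_pos(),'round') else env.get_joint_pos())
cv2.imwrite("pics/w1.png",d["img"])
env.move_ptp([0.42,0.08,0.36],down(np.pi/2))
d=env.get_image("wrist");np.savez("/tmp/w2.npz",**d)
cv2.imwrite("pics/w2.png",d["img"]);print(env.get_time_s())
E
python3 -c "
import cv2,numpy as np
cv2.imwrite('pics/w12.png',np.vstack([cv2.resize(cv2.imread(f'pics/w{i}.png'),(400,300)) for i in (1,2)]))"
```

```text
[[1.0, 0.001, 0.0, 0.421], [-0.0, 0.962, 0.271, -0.062], [0.0, -0.271, 0.962, 0.538], [0.0, 0.0, 0.0, 1.0]] [-0.48  0.02  1.45 -0.    1.68 -0.48]
4.0583
```

View pics/w1.png

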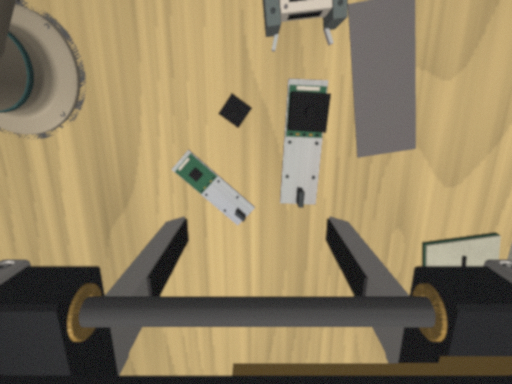

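View pics/w2.png

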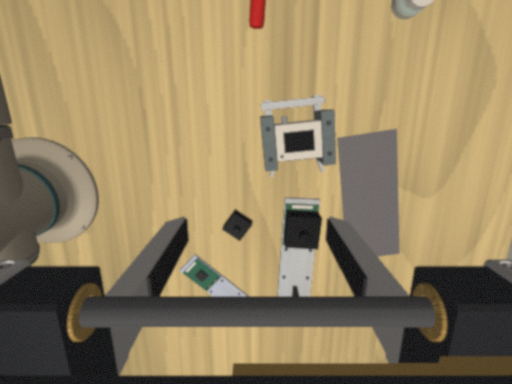

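Both wrist views show the larger carrier at w1 (302,142), with the larger knobbed cover at (308,112). The look-alikes at (215,188) and (235,110) are clearly smaller. The bridge is at w2 (298,140). Next I fit the poses from depth.

```bash
cat >> h.py <<'E'
def rect(P,sel):
    q=P[sel][:,:2]
    # drop strays: largest connected blob
    n,l,s,_=cv2.connectedComponentsWithStats(sel.astype(np.uint8)); k=1+np.argmax(s[1:,4])
    q=P[l==k]
    (c,wh,a)=cv2.minAreaRect((q[:,:2]*1000).astype(np.float32))
    if wh[0]<wh[1]: wh=wh[::-1]; a+=90
    a=(a+90)%180-90
    return dict(c=np.round(c,1),wh=np.round(wh,1),a=round(a,2),z=round(float(np.median(q[:,2]))*1000,1),n=len(q),mean=(q[:,:2].mean(0)*1000).round(1))
def box(P,x0,x1,y0,y1,z0,z1):
    return (P[...,0]>x0)&(P[...,0]<x1)&(P[...,1]>y0)&(P[...,1]<y1)&(P[...,2]>z0)&(P[...,2]<z1)
E
python3 - <<'E'
from h import *
for n in ("top","scene","w1","w2"):
    d=np.load(f"/tmp/{n}.npz");P=pts(d);print("==",n)
    def t(nm,*b):
        s=box(P,*b)
        if s.sum()>8: print(nm,rect(P,s))
    t("bench",.3,.45,-.02,.0,-.02,.02)
    t("cover",.42,.6,-.2,.03,.035,.054)
    t("knob",.42,.6,-.2,.03,.060,.09)
    t("fin",.42,.6,-.3,-.14,.028,.06)
    t("carrier",.42,.6,-.32,.03,.0045,.08)
    t("legs",.38,.6,.04,.2,.05,.09)
    t("stop",.40,.6,.155,.2,.008,.03)
    hsv=cv2.cvtColor(d["img"],cv2.COLOR_BGR2HSV)
    s=box(P,.54,.75,-.2,.2,-.01,.02)&(hsv[...,1]<60); 
    if s.sum()>8: print("mat",rect(P,s))
E
```

```text
== top
bench {'c': array([374.9, -10.1]), 'wh': array([148. ,  19.9]), 'a': 0.14, 'z': -0.4, 'n': 486, 'mean': array([374.2, -10.4])}
cover {'c': array([507., -66.]), 'wh': array([64.7, 64.4]), 'a': -3.37, 'z': 47.3, 'n': 657, 'mean': array([505.5, -65.3])}
knob {'c': array([506.5, -65.9]), 'wh': array([18.9, 17.3]), 'a': 88.23, 'z': 70.6, 'n': 60, 'mean': array([506.4, -65.2])}
fin {'c': array([ 499.6, -220.3]), 'wh': array([29.1, 10.8]), 'a': 83.82, 'z': 42.5, 'n': 67, 'mean': array([ 499.3, -219.3])}
carrier {'c': array([ 504.2, -125.8]), 'wh': array([230.1,  70.6]), 'a': 87.7, 'z': 9.5, 'n': 2467, 'mean': array([ 502.6, -121.2])}
legs {'c': array([488.7, 107.2]), 'wh': array([120.5,  90.1]), 'a': 5.85, 'z': 67.5, 'n': 1557, 'mean': array([487.1, 107.3])}
stop {'c': array([481.3, 167.8]), 'wh': array([110.5,  25.9]), 'a': 0.37, 'z': 15.2, 'n': 257, 'mean': array([484.7, 167.4])}
mat {'c': array([643.7, -14.2]), 'wh': array([257.2, 108.6]), 'a': -81.06, 'z': 1.4, 'n': 4008, 'mean': array([643.1, -14.1])}
== scene
bench {'c': array([375., -10.]), 'wh': array([149.3,  19.8]), 'a': -0
[... 2174 characters left out ...]
: 2.12, 'z': 70.4, 'n': 110, 'mean': array([507. , -64.4])}
fin {'c': array([ 499.6, -208.5]), 'wh': array([13.6,  6.6]), 'a': 42.47, 'z': 35.2, 'n': 24, 'mean': array([ 501. , -207.2])}
carrier {'c': array([ 505.4, -122.3]), 'wh': array([222.4,  70.1]), 'a': 87.65, 'z': 8.5, 'n': 3418, 'mean': array([ 504.3, -107.7])}
legs {'c': array([489.8, 106.8]), 'wh': array([120. ,  89.6]), 'a': 5.88, 'z': 67.2, 'n': 3267, 'mean': array([489.7, 108.4])}
stop {'c': array([483.6, 164. ]), 'wh': array([110.4,  26.2]), 'a': 5.98, 'z': 15.1, 'n': 536, 'mean': array([486.6, 167.1])}
mat {'c': array([645.7, -15. ]), 'wh': array([260.5, 109.1]), 'a': -81.11, 'z': 1.2, 'n': 6170, 'mean': array([646.2,   5.1])}
```

Run:
```python
from h import *
y=np.radians(87.6)
env.gripper_to(0.6)
env.move_ptp([.5073,-.0664,.14],down(y))
print(env.servo_line([.5073,-.0664,.0515],v=.12,guard=6),env.get_tcp_pos())
env.gripper_to(0,effort=15);print("w",env.get_width()*94)
env.servo_line([.5073,-.0664,.075],v=.06)
env.servo_line([.5073,-.0664,.15],v=.15);print("w",env.get_width()*94,env.get_contact_force())
ym=np.radians(98.95)
env.move_ptp([.653,-.064,.13],down(ym))
env.servo_line([.653,-.064,.05],v=.12)
print(env.servo_line([.653,-.064,.040],v=.02,guard=1.5),env.get_tcp_pos())
env.gripper_to(0.5)
env.servo_line([.653,-.064,.14],v=.2)
env.move_ptp([0.45,-0.16,0.30],down(np.pi/2))
d=env.get_image("wrist");np.savez("/tmp/w3.npz",**d);cv2.imwrite("pics/w3.png",d["img"])
P=pts(d)
for nm,b in dict(can=(.42,.6,-.2,.03,.022,.06),cover=(.58,.75,-.15,.05,.03,.045),knob=(.58,.75,-.15,.05,.052,.08),carrier=(.42,.6,-.32,.03,.0045,.08),fin=(.42,.6,-.3,-.14,.028,.06)).items():
    s=box(P,*b); print(nm,rect(P,s) if s.sum()>8 else None)
print(env.get_time_s())
```

```text
False [ 0.50805987 -0.06639802  0.05227922]
w 19.492390391562896
w 19.563210730382284 [ 0.35828461 -0.87370669 -0.85193511]
True [ 0.6534844  -0.06403327  0.04326776]
can {'c': array([508.4, -69. ]), 'wh': array([44.4, 43.9]), 'a': -2.37, 'z': 29.2, 'n': 899, 'mean': array([508. , -68.6])}
cover {'c': array([654.1, -64.5]), 'wh': array([65.8, 63.8]), 'a': 7.79, 'z': 39.3, 'n': 1852, 'mean': array([651.2, -64. ])}
knob {'c': array([653.8, -64.9]), 'wh': array([19.4, 18.6]), 'a': -5.53, 'z': 62.9, 'n': 209, 'mean': array([651.8, -64.7])}
carrier {'c': array([ 505.3, -126.9]), 'wh': array([230. ,  70.2]), 'a': 87.62, 'z': 8.1, 'n': 6126, 'mean': array([ 504.8, -119.3])}
fin {'c': array([ 501.1, -221.1]), 'wh': array([29.1,  9.9]), 'a': 87.54, 'z': 42.7, 'n': 139, 'mean': array([ 500.5, -219.8])}
12.8667
```

View pics/w3.png

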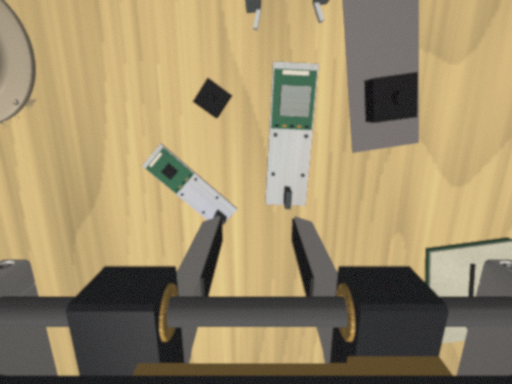

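w3 shows the cover upright on the mat at (390,97) and the can bare on the board at (295,100). Next comes the can.

Run:
```python
from h import *
y=np.radians(87.6); p=[.5083,-.069]
env.gripper_to(0.75)
env.move_ptp(p+[.10],down(y))
print(env.servo_line(p+[.013],v=.08,guard=6),env.get_tcp_pos())
env.gripper_to(0,effort=15);print("w",env.get_width()*94,env.get_tcp_pos())
z0=env.get_tcp_pos()[2]-.010
env.servo_line(p+[.035],v=.05)
env.servo_line(p+[.12],v=.15);print("w",env.get_width()*94)
q=[.637,.035]
env.move_ptp(q+[.11],down(np.radians(98.95)))
env.servo_line(q+[.014],v=.1)
print(env.servo_line(q+[.003],v=.02,guard=1.5),env.get_tcp_pos(),z0)
env.gripper_to(0.65)
env.servo_line(q+[.14],v=.2)
env.move_ptp([0.45,-0.19,0.30],down(np.pi/2))
d=env.get_image("wrist");np.savez("/tmp/w4.npz",**d);cv2.imwrite("pics/w4.png",d["img"])
P=pts(d)
for nm,b in dict(can=(.58,.72,-.02,.09,.012,.06),cover=(.58,.75,-.15,.05,.03,.045),chip=(.42,.6,-.2,.03,.013,.06),carrier=(.42,.6,-.32,.03,.0045,.08),fin=(.42,.6,-.3,-.14,.028,.06)).items():
    s=box(P,*b); print(nm,rect(P,s) if s.sum()>8 else None)
print(env.get_time_s())
```

```text
False [ 0.50879354 -0.06912082  0.01346523]
w 43.864955797325685 [ 0.50832408 -0.06900664  0.01315637]
w 43.92195302809227
True [0.63708089 0.03506387 0.00502515] 0.0031563675574242094
can {'c': array([638.2,  27.6]), 'wh': array([44.9, 29.8]), 'a': 7.39, 'z': 21.4, 'n': 695, 'mean': array([636.4,  24.7])}
cover {'c': array([653.9, -64.5]), 'wh': array([65.3, 64. ]), 'a': 7.76, 'z': 39.3, 'n': 1967, 'mean': array([651.1, -64.2])}
chip {'c': array([507.5, -67.1]), 'wh': array([27.8, 27.7]), 'a': -3.3, 'z': 15.3, 'n': 356, 'mean': array([507.5, -67. ])}
carrier {'c': array([ 505.3, -126.4]), 'wh': array([229.8,  70.2]), 'a': 87.61, 'z': 8.1, 'n': 6437, 'mean': array([ 505.1, -119.2])}
fin {'c': array([ 501.1, -221.7]), 'wh': array([30.5, 10.1]), 'a': 87.44, 'z': 42.7, 'n': 147, 'mean': array([ 500.6, -220.5])}
22.3417
```

View pics/w4.png

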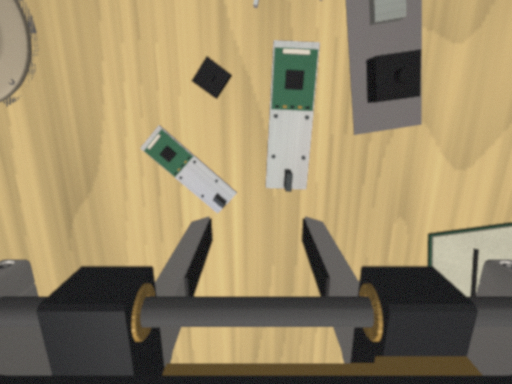

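w4 shows the can on the mat at (390,8) beside the upright cover at (392,75), with only the chip left on the board. Next I pinch the fin, align the carrier with the tunnel and check before going in.

```bash
cat >> h.py <<'E'
O=np.array([.4897,.1068]);YB=np.radians(95.9)
b=np.array([np.cos(YB),np.sin(YB)]);n=np.array([-b[1],b[0]])
def B(x,y,z): return list(O+x*b+y*n)+[z]
def inB(p): r=np.array(p[:2])-O; return (r@b,r@n)
E
python3 - <<'E'
from h import *
y=np.radians(87.6);f=[.5011,-.2213]
env.gripper_to(0.45)
env.move_ptp(f+[.10],down(y))
print(env.servo_line(f+[.013],v=.08,guard=6),env.get_tcp_pos())
env.gripper_to(0,effort=40);print("w",env.get_width()*94)
env.servo_line(B(-.290,0,.013),frame=down(YB),v=.04)
print(env.get_contact_force(),inB(env.get_tcp_pos()),env.get_width()*94)
d=env.get_image("wrist");d2=env.get_image("top")
np.savez("/tmp/w5.npz",**d);np.savez("/tmp/t5.npz",**d2)
cv2.imwrite("pics/w5.png",np.hstack([d["img"][:,:],d2["img"][120:300,200:420].repeat(2,0).repeat(2,1)[:384-24] if 0 else d["img"][:,:0]]))
for nm,dd in (("w",d),("t",d2)):
    P=pts(dd);Q=P.copy();Q[...,:2]=(P[...,:2]-O)@np.stack([b,n],1)
    for k,bx in dict(plate=(-.32,-.07,-.06,.06,.004,.012),board=(-.25,-.04,-.06,.06,.007,.014),chip=(-.2,-.08,-.05,.05,.0125,.03),head=(-.06,.06,-.08,.08,.05,.09)).items():
        s=box(Q,*bx); print(nm,k,rect(Q,s) if s.sum()>8 else None)
print(env.get_time_s())
E
```

```text
False [ 0.50154784 -0.22157112  0.01349574]
w 9.674374862233103
[ 0.69531999 -2.49733989  2.1931752 ] (np.float64(-0.2898156156410109), np.float64(-0.00028003751962824843)) 9.785753797708384
w plate {'c': array([-231.1,   -0.6]), 'wh': array([159.4,  70.4]), 'a': -0.05, 'z': 7.5, 'n': 25448, 'mean': array([-215.4,   -0.6])}
w board {'c': array([-200.9,   -0.5]), 'wh': array([98.3, 69.6]), 'a': -0.01, 'z': 8.2, 'n': 14473, 'mean': array([-191.7,   -0.8])}
w chip {'c': array([-175.2,  -26.3]), 'wh': array([1.2, 1. ]), 'a': 33.36, 'z': 12.8, 'n': 4, 'mean': array([-175.3,  -26.1])}
w head None
t plate {'c': array([-184.8,    0.6]), 'wh': array([213.4,  78.1]), 'a': -2.19, 'z': 8.2, 'n': 1955, 'mean': array([-186. ,    1.1])}
t board {'c': array([-164.6,   -0.2]), 'wh': array([170.7,  70.7]), 'a': -0.24, 'z': 9.2, 'n': 1280, 'mean': array([-160. ,    0.9])}
t chip {'c': array([-134.2,   -0.4]), 'wh': array([29.2, 28.2]), 'a': -89.25, 'z': 15.6, 'n': 120, 'mean': array([-134.4,   -0. ])}
t head {'c': array([0.5, 0.8]), 'wh': array([120.5,  89.9]), 'a': -89.99, 'z': 67.6, 'n': 1553, 'mean': array([0.8, 2.4])}
26.8917
```

View pics/w5.png

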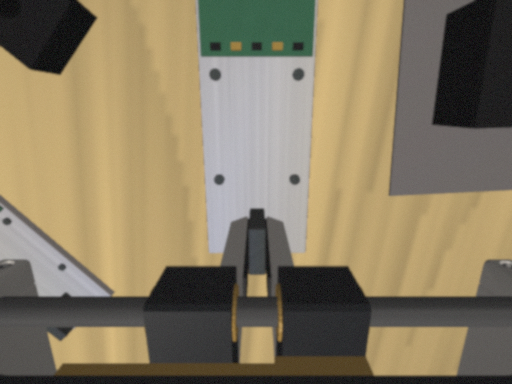

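w5 shows the carrier straight under the fingers with the fin gripped at (257,240). It is aligned to about 0.5 mm and 0.2°, so I push it in.

Run:
```python
from h import *
fr=down(YB)
print(env.servo_line(B(-.165,0,.013),frame=fr,v=.06,guard=18),inB(env.get_tcp_pos()),env.get_contact_force())
env.sleep(.2);print(env.get_contact_force())
print(env.servo_line(B(-.145,0,.013),frame=fr,v=.02,guard=12),inB(env.get_tcp_pos()),env.get_contact_force(),env.get_time_s())
```

```text
False (np.float64(-0.16435189842383519), np.float64(0.00026065537283237987)) [ 0.46605413 -3.91145121  4.29054201]
[-0.16300833 -2.95434582  5.39627991]
True (np.float64(-0.15487934446060764), np.float64(-0.00011832076584782943)) [-0.63472818 -1.67734875  1.95300497] 29.9833
```

Run:
```python
from h import *
fr=down(YB)
env.gripper_to(0.35)
env.servo_line(B(-.1549,0,.09),frame=fr,v=.12)
env.gripper_to(0)
env.servo_line(B(-.205,0,.09),frame=fr,v=.15)
env.servo_line(B(-.205,0,.02),frame=fr,v=.12)
print(env.servo_line(B(-.165,0,.02),frame=fr,v=.025,guard=12),inB(env.get_tcp_pos()),env.get_contact_force())
env.servo_line(B(-.205,0,.02),frame=fr,v=.1)
env.servo_line(B(-.205,0,.15),frame=fr,v=.2)
env.move_ptp([.35,-.25,.35],down(np.pi/2))
d=env.get_image("top");ds=env.get_image("scene");np.savez("/tmp/t6.npz",**d)
for nm,dd in (("t",d),("s",ds)):
    P=pts(dd);Q=P.copy();Q[...,:2]=(P[...,:2]-O)@np.stack([b,n],1)
    for k,bx in dict(plate=(-.22,-.07,-.06,.06,.004,.012),fin=(-.2,-.12,-.03,.03,.025,.06),stop=(.05,.08,-.08,.08,.008,.03),head=(-.06,.06,-.08,.08,.05,.09)).items():
        s=box(Q,*bx); print(nm,k,rect(Q,s) if s.sum()>8 else None)
    for k,bx in dict(can=(.58,.72,-.02,.09,.012,.06),cover=(.58,.75,-.15,.05,.03,.05)).items():
        s=box(P,*bx); print(nm,k,rect(P,s) if s.sum()>8 else None)
cv2.imwrite("pics/t6.png",cv2.resize(d["img"][100:260,190:440],(800,512)))
print(env.get_time_s())
```

```text
True (np.float64(-0.18038567460184002), np.float64(-0.0004976483443476568)) [-0.37953421 -1.37255587  1.40438458]
t plate {'c': array([-123.1,   -1.1]), 'wh': array([105.8,  73.2]), 'a': -0.34, 'z': 7.5, 'n': 1022, 'mean': array([-119.8,    0.8])}
t fin {'c': array([-1.535e+02, -1.000e-01]), 'wh': array([28.2,  9.9]), 'a': -1.52, 'z': 43.0, 'n': 65, 'mean': array([-153. ,    0.7])}
t stop {'c': array([60.2,  1.5]), 'wh': array([111.1,  20.2]), 'a': -89.66, 'z': 15.1, 'n': 274, 'mean': array([60.5,  2.1])}
t head {'c': array([0.5, 0.7]), 'wh': array([121. ,  89.8]), 'a': -89.95, 'z': 67.6, 'n': 1557, 'mean': array([0.7, 2.6])}
t can {'c': array([635.8,  36.2]), 'wh': array([45.6, 44.3]), 'a': 8.52, 'z': 21.0, 'n': 308, 'mean': array([635.6,  36.3])}
t cover {'c': array([652.9, -63.6]), 'wh': array([64.9, 64.3]), 'a': 7.79, 'z': 39.3, 'n': 613, 'mean': array([651.2, -62.8])}
s plate {'c': array([-124.9,    1.3]), 'wh': array([109.8,  77. ]), 'a': -0.64, 'z': 8.9, 'n': 914, 'mean': array([-117.5,   -4.9])}
s fin {'c': array([-155.5,   -1.7]), 'wh': array([30. , 11.6]), 'a': 2.68, 'z': 42.6, 'n': 103, 'mean': array([-154.9,   -3.4])}
s stop {'c': array([59.8, -0.5]), 'wh': array([113.5,  19. ]), 'a': -88.71, 'z': 16.3, 'n': 276, 'mean': array([59., -3.])}
s head {'c': array([-0.7, -1. ]), 'wh': array([121.1,  89.9]), 'a': -89.85, 'z': 68.8, 'n': 1566, 'mean': array([ 0.1, -6.6])}
s can {'c': array([637.6,  35.6]), 'wh': array([44.8, 43.1]), 'a': 8.9, 'z': 22.8, 'n': 399, 'mean': array([639.1,  36.1])}
s cover {'c': array([654.8, -64.2]), 'wh': array([64.3, 64.3]), 'a': -82.79, 'z': 41.0, 'n': 777, 'mean': array([657.9, -62.6])}
36.7083
```

View pics/t6.png

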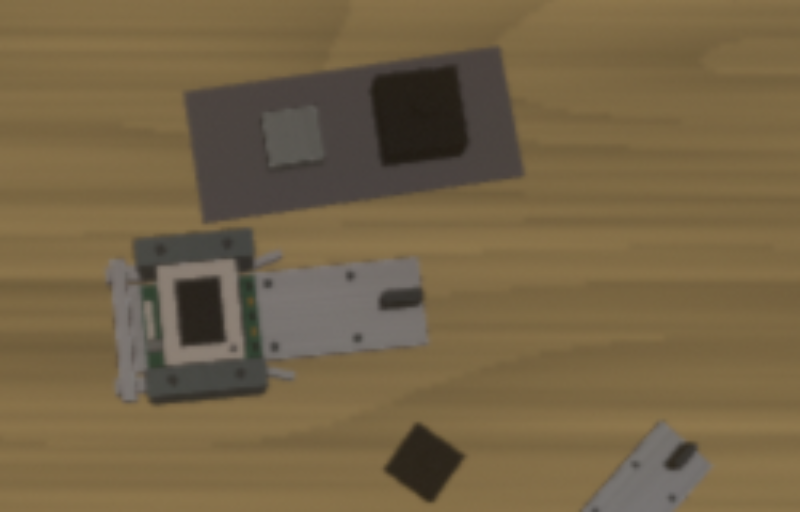

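t6 shows the carrier through the tunnel with the stop at (122,330), and the can at (293,137) and cover (420,115) upright on the mat. I take one closer look at the nose–stop gap.

Run:
```python
from h import *
env.move_ptp(B(.02,0,.24),down(YB))
d=env.get_image("wrist")
P=pts(d);Q=P.copy();Q[...,:2]=(P[...,:2]-O)@np.stack([b,n],1)
for y in (-.03,-.015,0,.015,.028):
    s=(abs(Q[...,1]-y)<.003)&(Q[...,0]>.030)&(Q[...,0]<.085)
    q=Q[s];e=np.arange(.030,.078,.003);i=np.digitize(q[:,0],e)
    print(y,[round(float(np.median(q[i==k,2]))*1000,1) if (i==k).any() else None for k in range(1,len(e)+1)])
cv2.imwrite("pics/w7.png",cv2.resize(d["img"][0:260,130:400],(800,600) if 0 else (623,600)))
env.move_ptp([.35,-.25,.35],down(np.pi/2));print(env.get_time_s())
```

```text
-0.03 [9.1, 8.6, 9.6, 370.0, 354.8, 352.5, 7.0, 7.4, 14.5, 14.8, 15.8, 15.0, -0.3, -0.7, -1.1, -0.9]
-0.015 [8.6, 8.8, 362.9, 361.0, 361.0, 360.7, 360.7, 354.0, 15.1, 15.4, 15.8, 15.4, -0.4, -1.1, -0.6, -1.0]
0 [9.2, 358.0, 363.3, 361.1, 360.5, 356.9, 355.6, 353.7, 14.9, 15.5, 14.7, 15.5, 0.2, -1.1, -1.7, -1.0]
0.015 [52.1, 360.1, 363.1, 361.0, 361.0, 360.7, 360.6, 353.8, 15.3, 14.7, 15.1, 15.0, -0.1, -0.8, -0.9, -0.6]
0.028 [8.6, 9.2, 364.2, 369.8, 354.9, 352.6, 7.5, 6.9, 15.5, 15.1, 15.5, 15.2, 0.2, -0.4, -0.9, -0.9]
39.825
```

View pics/w7.png

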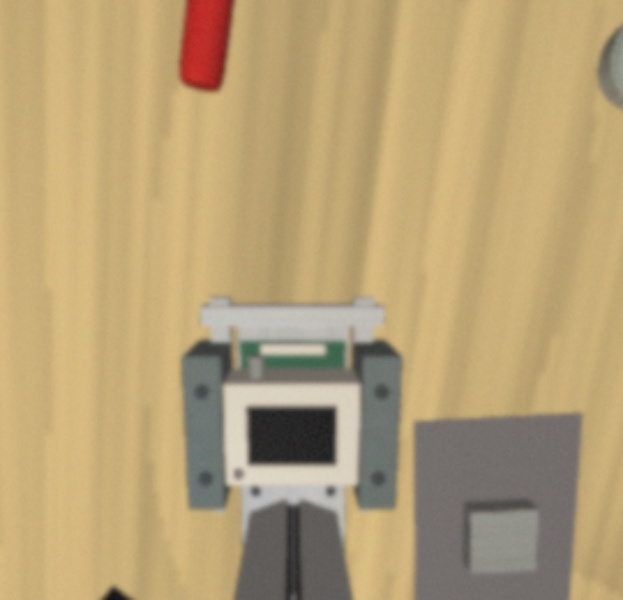

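w7 shows the plate running right up to the stop bar, at about (292,330). Depth reads plate height (7 mm) on both sides up to x ≈ 54 mm, where the bar begins, with no bench visible between. I hand in.

```bash
python3 -c "
from rig import env
print(env.get_time_s());env.finish_job()"
```

```text
39.825
the job is handed in; nothing more can be done
```

The job is done and handed in at 39.8 s of the 72 s allowed; no verdict is reported back.

- **Cover and can:** I lifted the cover off by its knob, then the can by its sides. Both stand upright side by side on the mat, about 100 mm apart. Their tops measured about 39–41 mm and 21–23 mm above the bench, as they should.
- **Carrier:** I pinched the fin, aligned the carrier with the tunnel to about 0.5 mm and 0.2°, and slid it through until the force rise stopped it. It stopped with the fin at x = -154.9 mm in the bridge frame, against -155 mm expected. I let go, pushed lightly behind the fin to seat the nose, and backed away.
- **Last checks:** Depth shows the plate running up to the stop bar on both sides with no gap.
- **Scanner head:** Its measured position did not change, and the wrist force read only a few newtons whenever I checked it.
- **Bystanders:** I did not go near the screwdriver, spool or jar, but I did not re-measure them at the end.
- **Disagreement:** The two fixed cameras put the fin at -153.5 and -155.5 mm, which is within their 2 mm calibration.

I viewed 8 pictures.

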